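Close the sticky sliding cover of the bearing case

ROBOT

A 6-joint arm with a two-finger parallel gripper is mounted at the origin on a cart in front of the work surface, level with it; the furniture and walls round the work are solid. World frame = base frame: x ahead of the robot, y to its left, z up, the work surface at z = 0. Lengths are in m, angles in rad, forces in N, time in s.
With the tool pointing down it reaches from about 0.325 to 0.9 m from the base axis. Payload 3.5 kg.
Tool frame: the origin (TCP) lies between the finger pads; the fingertips stand 22 mm ahead of it and the grasp point (between the pads) lies 3 mm ahead of it; z points along the fingers, y is the line along which they close (so a half turn about z gives the same grasp; the last joint's range is limited). The gripper opens to 85 mm and grips with 20 to 120 N. Pads are 22 mm wide; open, the fingers measure 114 mm over their backs; the gripper's body (76 mm by 85 mm) begins 54 mm behind the grasp point. The pads swing forward as they close: fully open they stand 13 mm farther back than shut.
Start: joints at [1.15, 0.276, -0.026, 1.268, 0, 1.467], TCP at [0.195, 0.594, 0.253] pointing down, gripper open.
Joint ranges: [-3.12, 3.12], [-0.85, 1.88], [-1.08, 1.24], [-1.95, 2.15], [-1.57, 1.53], [-3.14, 3.14]. Speed limits (rad/s): [2.57, 2.57, 3.14, 3.14, 3.14, 3.14].

INTERFACE

Orientations are given as a unit quaternion [x, y, z, w].
In Python, from workcell import sensors, eyes, job gives the robot as it stands.
- The arm moves only by the shell command python3 -m handwheel 'ROWS' [FORCE]. ROWS is JSON, a list that holds one entry, the list of rows, each a list of 5 numbers: the closure, from 0 (fully open) to 1 (shut), then the shift along the tool's x, y, z in m, then the turn about the tool's z in degrees. A call has 1 to 12 rows; each row is the pose to reach, as a shift and turn from the pose commanded when the call began, along the tool's axes at that moment; what a row does not reach only later rows make up. A row lasts 1/12 s, in which the tool goes at most 41.7 mm and 7.16 degrees, less where a joint would pass 70% of its speed; a pose out of reach is approached as far as the arm can. A call with a gripper value outside its range is refused whole. The fingers move at their own pace and stop on an object; FORCE is the grip in N (left out, the last holds). Time passes only in rows, so rows that repeat a pose let the fingers close. It gives the time, the measured TCP pose, the force, the opening and the grip force at its end, in the units of the state.
- sensors.sense(): the state, without advancing time (a new reading comes with each control period).
- eyes.snapshot(name): name is "scene" or "top" or "wrist"; returns a dict with "frame" (400x640x3 uint8, red, green, blue), "depth" (400x640 float32, m along the optical axis (not along the pixel's ray), 0 where there is no reading), "mtx" (3x3 intrinsics, pixels), "k1" (the pictures are not rectified: a ray, as slopes to the right and down, at radius r is drawn at 1 + k1 r^2 times it, then the intrinsics apply), "eye" and "orientation" of the camera in the world. Camera axes: x right, y up, looking along -z (the intrinsics and any distortion apply to the point x, -y, -z); pixel columns grow to the right and rows downward; lengths in m; the calibration is good to about 2 mm. A picture is of the moment at which its call begins.
- job.hand_in(): hands the job in; it is judged then, once.
The state is a dict: "time": time; "joint_pos": joint angles; "dq": joint speeds; "joint_efforts": joint torques, N m; "tcp_pos": TCP position; "orientation": TCP orientation; "ft_force": force on the tool from outside, world axes, zero at the start; "moment": the same for the moment, N m; "finger_gap": finger opening in m; "finger_force": force on a finger pad.
Only numpy, scipy, OpenCV 4.12 (cv2) and the standard library are available. Lean on these libraries where they do the work, as an engineer would, in place of code of your own. Each camera call takes 0.05 s, during which the arm holds its last target. There are 200 camera calls.

TASK

Close the sliding dust cover of the bearing case: push it away from you along its tracks by the two black ears until both ears are fully home and the cover stands square against the far wall. It binds in its sticky tracks if one ear gets some 20 mm ahead of the other, so push the ears in turn, a little at a time, without forcing it askew, and leave the other things on the bench where they are.

Things in the scene. Friction and masses are not known exactly. Their poses are not given: they have to be found in the camera images.
- case: Low grey bearing case, 240 (x) x 260 (y) x 48 mm, fixed on 22 mm feet. Origin: centre of its underside, 22 mm above the bench; x points away from the robot to the closed end, y left, z up; turned up to 17 degrees. Side rails along x, tops at z = 48 mm, lips over |y| above 106 mm; a deck at z = 30 mm between. With the cover fully closed both ears stand at x = +12 mm in this frame; it starts 55 to 80 mm short.
- cover_mid (a point): Centre of the flat aluminium sliding cover, 108 (x) x 216 (y) x 8 mm, top at z = 40 mm in the case's frame; at x = +58 mm when closed. Its tracks drag like thick grease (about 75 N per m/s at an ear; no spring back): pushing one ear moves that ear, the other stays nearly still. With one ear about 24 mm ahead it jams until the other is pushed; forced to 10 degrees askew it counts as damaged.
- hood (a point): Centre of the top of the fixed hood over the middle of the cover's near edge, 70 mm above the bench: it spans |y| under 55 mm and x from -120 to +4 mm in the case's frame, so that the cover is pushed at its two ears beside it.
- ear_left (a point): Centre of the left ear (+y side, 85 mm from the cover's middle): an upright black plastic block on the cover's near corner, 12 mm thick (x) x 24 mm wide (y), standing 38 mm above the cover, top 100 mm above the bench; this point is 81 mm above the bench. The space behind it (towards the robot) is free above the deck, 52 mm above the bench.
- ear_right (a point): Centre of the right ear (-y side), the same block mirrored.
- cover (a joint): How far the cover stands askew in its tracks, rad: 0 square, positive when the right ear is ahead (farther from the robot) of the left; jams at about 0.14 either way.
- oil_bottle: Bystander: white oil bottle with red nozzle, 42 mm across, 126 mm high, upright; origin at the centre of its underside.
- screw_box: Bystander: small carton, 45 x 64 x 41 mm; origin at the centre of its underside.
- parts_tray: Bystander: grey open tray of screws, 75 x 100 x 26 mm; origin at the centre of its underside.
- flange: Bystander: turned aluminium flange, 64 mm across, 27 mm high; origin at the centre of its underside.

How it is judged:
At the end, for the whole second after the job is handed in: Both ears lie within 10 mm of their home places (x = +12 mm in the case's frame), with the cover at rest (x of each of ear_left, ear_right in the frame of case above 0.002 m and velocity of joint cover between -0.05 and 0.05 rad/s); the robot touches nothing.
It fails at once if the cover is forced more than 10 degrees askew (value of joint cover above 0.18 rad or value of joint cover below -0.18 rad).
It fails at once if the oil bottle is shifted by more than 30 mm (distance of oil_bottle from where it was at the start of the episode above 0.03 m).
It fails at once if the screw box is shifted by more than 30 mm (distance of screw_box from where it was at the start of the episode above 0.03 m).
It fails at once if the parts tray is shifted by more than 30 mm (distance of parts_tray from where it was at the start of the episode above 0.03 m).
It fails at once if the flange is shifted by more than 30 mm (distance of flange from where it was at the start of the episode above 0.03 m).
It also fails if it takes over 48 s, if anything falls off the work surface, if the arm or the gripper's body presses on something with over 40 N, if the wrist force passes 120 N, or if a joint passes its speed limit or range.

## Working session

There is one attempt and no reset: what is moved stays moved. The work goes in short steps, Python scripts to look and compute and a shell command to move; the robot and the scene stay as the last step left them, time stands still between calls to the robot, and variables do not carry over. Pictures are saved under pics/ and viewed, at most 10 in all, crops included, and the job is handed in when it is done.

```bash
mkdir -p pics; ls
cat > h.py <<'E'
import numpy as np, cv2
from scipy.spatial.transform import Rotation as R
from workcell import sensors, eyes, job
def snap(n,f):
    s=eyes.snapshot(n); cv2.imwrite('pics/'+f+'.png',s['frame'][:,:,::-1]); np.savez('pics/'+f+'.npz',**s); return s
def cloud(s):
    h,w=s['depth'].shape; u,v=np.meshgrid(np.arange(w,dtype=float),np.arange(h,dtype=float))
    p=cv2.undistortPoints(np.stack([u,v],-1).reshape(-1,1,2),np.array(s['mtx'],float),np.array([float(s['k1']),0,0,0])).reshape(h,w,2)
    d=s['depth']; P=np.stack([p[...,0]*d,-p[...,1]*d,-d],-1)
    return P@R.from_quat(s['orientation']).as_matrix().T+np.array(s['eye'])
E
python3 - <<'E'
from h import *
for n in ['top','scene']:
    s=snap(n,n+'0'); print(s['eye'],s['orientation'])
st=sensors.sense(); print(st)
E
```

```text
pics
[0.43901527 0.12431752 1.00881273] [-0.04599262  0.0452325   0.71107137 -0.70015442]
[-0.10385649 -0.31482842  0.997165  ] [ 0.30859304 -0.15643181 -0.44891273  0.82387911]
{'time': 0.1, 'joint_pos': array([ 1.14957797e+00,  2.77087388e-01, -2.77600984e-02,  1.26801993e+00,
        7.62409105e-06,  1.46739837e+00]), 'dq': array([-2.32227502e-05, -7.26964552e-04,  1.53218301e-03, -4.51742696e-04,
       -1.50798676e-03,  7.89735476e-04]), 'joint_efforts': array([ 3.62898973e-04, -4.46708322e+01,  2.96127588e+01,  8.47047108e-03,
       -1.04123080e-04,  8.41034506e-06]), 'tcp_pos': array([0.19503909, 0.59307729, 0.25224487]), 'orientation': array([ 1.58242151e-01,  9.87399792e-01, -9.99132199e-04, -2.72208616e-04]), 'ft_force': array([ 0.45387285, -0.19733096, -0.30624055]), 'moment': array([0.09186386, 0.03749579, 0.01235066]), 'finger_force': 0.0, 'finger_gap': 0.0850965264771407}
```

View pics/top0.png

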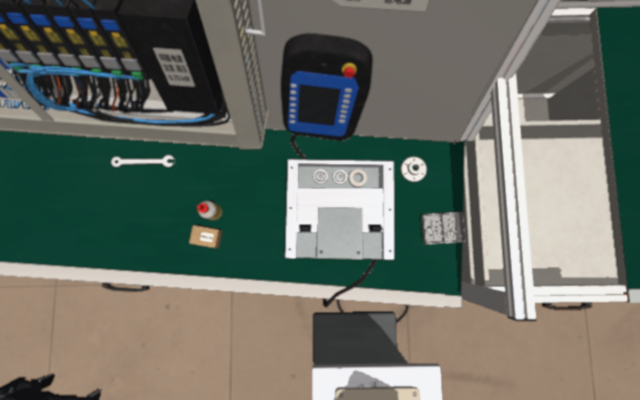

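View pics/scene0.png

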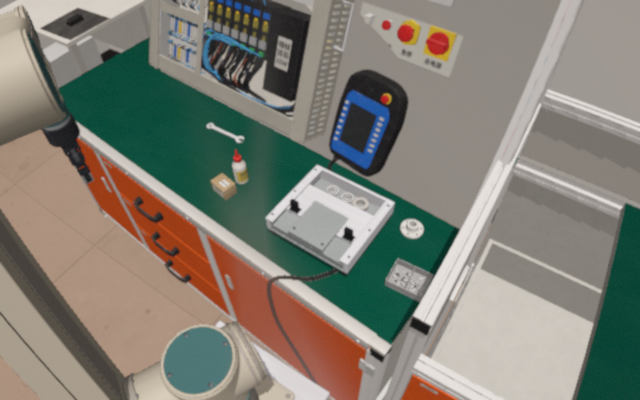

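The top view shows the case around (340,210), with the ears at about (305,229) and (375,229). The hood is at (340,233), the flange at (414,168), the tray at (443,228), the bottle at (208,210) and the carton at (205,237). Next I compute poses.

Run:
```python
from h import *
for f in ['top0','scene0']:
    s=dict(np.load(f'pics/{f}.npz')); P=cloud(s); g=s['frame'].astype(int).sum(-1); z=P[...,2]
    box=(slice(150,270),slice(275,400)) if f=='top0' else (slice(160,275),slice(260,400))
    m=np.zeros(z.shape,bool); m[box]=True
    ear=m&(g<130)&(z>.06)&(z<.115)
    n,l,st,c=cv2.connectedComponentsWithStats(ear.astype(np.uint8))
    for i in range(1,n):
        if st[i,4]>8:
            q=P[l==i]; t=q[q[:,2]>.09]; print(f,st[i],q.min(0).round(3),q.max(0).round(3),'top',len(t),t.mean(0).round(4) if len(t) else '')
    case=m&(z>.045)&(z<.085)&(P[...,0]>.3)
    n,l,st,c=cv2.connectedComponentsWithStats(case.astype(np.uint8)); i=1+st[1:,4].argmax()
    r=cv2.minAreaRect(P[l==i][:,:2].astype(np.float32)); print(f,r, cv2.boxPoints(r).round(3).tolist())
    hood=m&(z>.066)&(z<.074); print('rail z',np.median(z[hood]))
```

```text
top0 [301 226   9   5  23] [0.488 0.159 0.065] [0.499 0.177 0.104] top 22 [0.4943 0.1689 0.1009]
top0 [370 226  10   5  30] [ 0.485 -0.006  0.065] [0.497 0.011 0.103] top 22 [0.4917 0.004  0.0997]
top0 ((0.5405200123786926, 0.08389249444007874), (0.2618289589881897, 0.24039244651794434), 88.2248306274414) [[0.41600000858306885, -0.0430000014603138], [0.6570000052452087, -0.050999999046325684], [0.6650000214576721, 0.210999995470047], [0.42399999499320984, 0.21799999475479126]]
rail z 0.07086746720689252
scene0 [343 160  42  15 239] [0.711 0.038 0.06 ] [0.755 0.158 0.115] top 79 [0.7319 0.0484 0.1012]
scene0 [291 201   8  11  49] [0.483 0.156 0.066] [0.489 0.177 0.101] top 15 [0.4862 0.1665 0.0961]
scene0 [344 229   9  11  60] [ 0.479 -0.013  0.062] [0.486 0.007 0.1  ] top 22 [ 0.4826 -0.0034  0.0961]
scene0 ((0.5382096767425537, 0.08287565410137177), (0.2628505825996399, 0.24538201093673706), 88.23350524902344) [[0.41200000047683716, -0.04500000178813934], [0.6570000052452087, -0.052000001072883606], [0.6650000214576721, 0.20999999344348907], [0.41999998688697815, 0.21799999475479126]]
rail z 0.06887559632055179
```

```bash
python3 -m handwheel '[[[1,-0.376,-0.327,0,-16.4],[1,-0.376,-0.327,0,-16.4],[1,-0.376,-0.327,0,-16.4],[1,-0.376,-0.327,0,-16.4],[1,-0.376,-0.327,0,-16.4],[1,-0.376,-0.327,0,-16.4],[1,-0.376,-0.327,0,-16.4],[1,-0.376,-0.327,0,-16.4],[1,-0.376,-0.327,0,-16.4],[1,-0.376,-0.327,0,-16.4],[1,-0.376,-0.327,0,-16.4],[1,-0.376,-0.327,0,-16.4]]]' 40
cat >> h.py <<'E'
def loc(p):
    c=np.array([.540,.084]); a=np.deg2rad(-1.8); d=np.array(p)[:2]-c
    return np.array([d@[np.cos(a),np.sin(a)],d@[-np.sin(a),np.cos(a)]])
def st():
    s=sensors.sense(); M=R.from_quat(s['orientation']).as_matrix()
    print('t',s['time'],'local',loc(s['tcp_pos']).round(4),'z',round(s['tcp_pos'][2],4),'tx',M[:,0].round(3),'F',s['ft_force'].round(1))
E
python3 -c "
from h import *
st()"
```

```text
time: 1.1
tcp_pos: [0.4506, 0.1635, 0.2531]
orientation: [0.016, 1.0, -0.0, -0.0]
ft_force: [1.0, 1.0, 0.1]
finger_gap: 0.0001
finger_force: 0.0
t 1.1 local [-0.0919  0.0767] z 0.2531 tx [-0.999  0.032  0.   ] F [1.  1.  0.1]
```

```bash
python3 -m handwheel '[[[1,0,0.007,0.04,0],[1,0,0.007,0.08,0],[1,0,0.007,0.12,0],[1,0,0.007,0.145,0],[1,0,0.007,0.161,0],[1,0,0.007,0.161,0]]]'; python3 -c "
from h import *
st();s=snap('top','top1');f=s['frame'][150:275,260:420];cv2.imwrite('pics/top1c.png',cv2.resize(f[:,:,::-1],None,fx=5,fy=4.6,interpolation=2)[:600])"
```

```text
time: 1.6
tcp_pos: [0.4463, 0.1714, 0.088]
orientation: [0.016, 1.0, -0.001, -0.005]
ft_force: [-0.1, 0.4, 0.2]
finger_gap: 0.0001
finger_force: 0.0
t 1.6 local [-0.0964  0.0844] z 0.088 tx [-0.999  0.032  0.009] F [-0.1  0.4  0.2]
```

View pics/top1c.png

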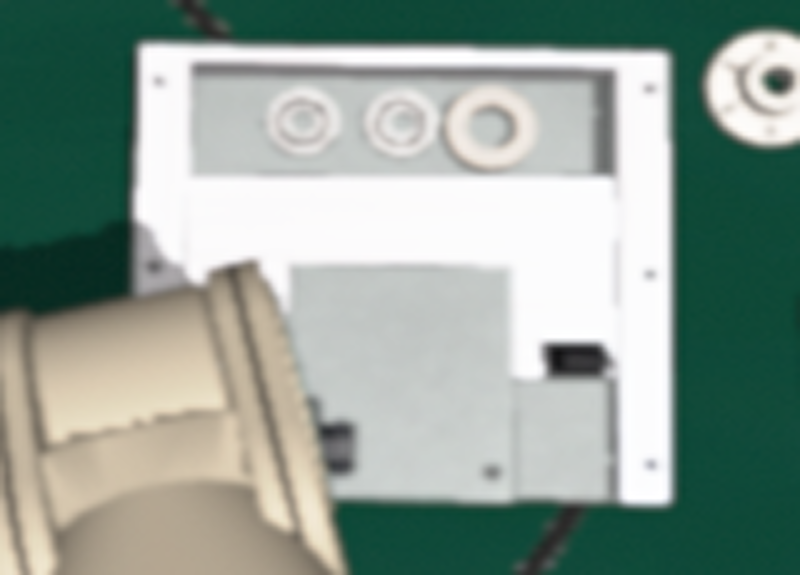

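The arm hides the left ear at this point, while the right ear is at (577,358) in the crop. I'm well behind the left ear, so I push gently.

```bash
python3 -m handwheel '[[[1,-0.012,0,0,0],[1,-0.02,0,0,0],[1,-0.025,0,0,0],[1,-0.029,0,0,0],[1,-0.033,0,0,0],[1,-0.037,0,0,0],[1,-0.041,0,0,0]]]';python3 -c "
from h import *
st()"
```

```text
time: 2.23
tcp_pos: [0.4911, 0.1717, 0.0924]
orientation: [0.016, 1.0, 0.001, -0.001]
ft_force: [-4.9, 3.2, 1.4]
finger_gap: 0.0002
finger_force: 2.3
t 2.2333 local [-0.0517  0.0861] z 0.0924 tx [-1.     0.031  0.001] F [-4.9  3.2  1.4]
```

```bash
python3 -m handwheel '[[[1,0.035,0,0,0],[1,0.035,0,-0.035,0],[1,0.035,-0.04,-0.035,0],[1,0.035,-0.08,-0.035,0],[1,0.035,-0.12,-0.035,0],[1,0.035,-0.15,-0.035,0],[1,0.035,-0.17,-0.035,0],[1,0.035,-0.17,-0.035,0],[1,0.035,-0.17,-0.02,0],[1,0.035,-0.17,-0.005,0],[1,0.035,-0.17,0,0],[1,0.035,-0.17,0,0]]]';python3 -c "
from h import *
st()
s=snap('top','t2');P=cloud(s);g=s['frame'].astype(int).sum(-1);z=P[...,2]
m=np.zeros(z.shape,bool);m[190:235,295:320]=1
q=P[m&(g<130)&(z>.093)&(z<.107)];print(len(q),loc(q.mean(0)) if len(q) else '')"
```

```text
time: 3.23
tcp_pos: [0.4504, 0.0026, 0.0913]
orientation: [0.016, 1.0, -0.0, -0.001]
ft_force: [0.4, -0.2, 0.3]
finger_gap: 0.0002
finger_force: 0.0
t 3.2333 local [-0.087  -0.0842] z 0.0913 tx [-1.     0.031  0.002] F [ 0.4 -0.2  0.3]
10 [-0.03022452  0.08578107]
```

```bash
python3 -m handwheel '[[[1,-0.012,0,0,0],[1,-0.017,0,0,0],[1,-0.021,0,0,0],[1,-0.025,0,0,0],[1,-0.029,0,0,0],[1,-0.033,0,0,0],[1,-0.037,0,0,0],[1,-0.041,0,0,0],[1,-0.043,0,0,0]]]';python3 -m handwheel '[[[1,0.035,0,0,0],[1,0.035,0,-0.035,0],[1,0.035,0.04,-0.035,0],[1,0.035,0.08,-0.035,0],[1,0.035,0.12,-0.035,0],[1,0.035,0.15,-0.035,0],[1,0.035,0.17,-0.035,0],[1,0.035,0.17,-0.035,0],[1,0.035,0.17,-0.02,0],[1,0.035,0.17,-0.005,0],[1,0.035,0.17,0,0],[1,0.035,0.17,0,0]]]';cat > e.py <<'E'
from h import *
import sys
st()
s=snap('top','t'+sys.argv[1]);P=cloud(s);g=s['frame'].astype(int).sum(-1);z=P[...,2]
L=(P-[.54,.084,0])[...,:2]@np.array([[np.cos(-.0314),-np.sin(-.0314)],[np.sin(-.0314),np.cos(-.0314)]])
for sg in (1,-1):
    m=(g<130)&(z>.093)&(z<.107)&(abs(L[...,1]-sg*.085)<.025)&(abs(L[...,0]+.02)<.05)
    print(sg,m.sum(),L[m].mean(0).round(4) if m.any() else '')
E
python3 e.py 3
```

```text
time: 4.03
tcp_pos: [0.4937, 0.0008, 0.0919]
orientation: [0.016, 1.0, -0.0, -0.001]
ft_force: [-2.5, -1.7, -0.3]
finger_gap: 0.0004
finger_force: 1.5
time: 5.03
tcp_pos: [0.4638, 0.1718, 0.0911]
orientation: [0.016, 1.0, 0.0, -0.001]
ft_force: [0.6, -0.3, 0.2]
finger_gap: 0.0001
finger_force: 0.0
t 5.0333 local [-0.079   0.0853] z 0.0911 tx [-0.999  0.032  0.002] F [ 0.6 -0.3  0.2]
1 0 
-1 13 [-0.0242 -0.0797]
```

```bash
python3 -m handwheel '[[[1,-0.015,0,0,0],[1,-0.021,0,0,0],[1,-0.025,0,0,0],[1,-0.029,0,0,0],[1,-0.033,0,0,0],[1,-0.037,0,0,0],[1,-0.041,0,0,0],[1,-0.045,0,0,0],[1,-0.047,0,0,0]]]';python3 -m handwheel '[[[1,0.035,0,0,0],[1,0.035,0,-0.035,0],[1,0.035,-0.04,-0.035,0],[1,0.035,-0.08,-0.035,0],[1,0.035,-0.12,-0.035,0],[1,0.035,-0.15,-0.035,0],[1,0.035,-0.17,-0.035,0],[1,0.035,-0.17,-0.035,0],[1,0.035,-0.17,-0.02,0],[1,0.035,-0.17,-0.005,0],[1,0.035,-0.17,0,0],[1,0.035,-0.17,0,0]]]';python3 e.py 4
```

```text
time: 5.83
tcp_pos: [0.5107, 0.1711, 0.0919]
orientation: [0.016, 1.0, 0.001, -0.001]
ft_force: [-2.6, 2.6, -0.1]
finger_gap: -0.0003
finger_force: 1.5
time: 6.83
tcp_pos: [0.4702, 0.0021, 0.0911]
orientation: [0.016, 1.0, -0.0, -0.001]
ft_force: [0.4, 0.9, -1.0]
finger_gap: -0.0001
finger_force: 0.0
t 6.8333 local [-0.0672 -0.0841] z 0.0911 tx [-1.     0.031  0.002] F [ 0.4  0.9 -1. ]
1 13 [-0.0141  0.0845]
-1 16 [-0.0209 -0.076 ]
```

```bash
python3 -m handwheel '[[[1,-0.015,0,0,0],[1,-0.021,0,0,0],[1,-0.025,0,0,0],[1,-0.029,0,0,0],[1,-0.033,0,0,0],[1,-0.037,0,0,0],[1,-0.041,0,0,0],[1,-0.045,0,0,0],[1,-0.047,0,0,0]]]';python3 -m handwheel '[[[1,0.035,0,0,0],[1,0.035,0,-0.035,0],[1,0.035,0.04,-0.035,0],[1,0.035,0.08,-0.035,0],[1,0.035,0.12,-0.035,0],[1,0.035,0.15,-0.035,0],[1,0.035,0.17,-0.035,0],[1,0.035,0.17,-0.035,0],[1,0.035,0.17,-0.02,0],[1,0.035,0.17,-0.005,0],[1,0.035,0.17,0,0],[1,0.035,0.17,0,0]]]';python3 e.py 5
```

```text
time: 7.63
tcp_pos: [0.5174, -0.0001, 0.0918]
orientation: [0.016, 1.0, -0.001, -0.001]
ft_force: [-1.2, -2.0, 0.1]
finger_gap: 0.0002
finger_force: 1.5
time: 8.63
tcp_pos: [0.4876, 0.171, 0.091]
orientation: [0.016, 1.0, -0.0, -0.001]
ft_force: [-0.6, -0.4, 0.3]
finger_gap: -0.0
finger_force: 0.0
t 8.6333 local [-0.0551  0.0853] z 0.091 tx [-0.999  0.032  0.002] F [-0.6 -0.4  0.3]
1 0 
-1 16 [-0.0039 -0.0839]
```

```bash
python3 -m handwheel '[[[1,-0.012,0,0,0],[1,-0.019,0,0,0],[1,-0.024,0,0,0],[1,-0.029,0,0,0],[1,-0.033,0,0,0],[1,-0.037,0,0,0],[1,-0.041,0,0,0],[1,-0.044,0,0,0],[1,-0.047,0,0,0]]]';python3 -m handwheel '[[[1,0.035,0,0,0],[1,0.035,0,-0.035,0],[1,0.035,-0.04,-0.035,0],[1,0.035,-0.08,-0.035,0],[1,0.035,-0.12,-0.035,0],[1,0.035,-0.15,-0.035,0],[1,0.035,-0.17,-0.035,0],[1,0.035,-0.17,-0.035,0],[1,0.035,-0.17,-0.02,0],[1,0.035,-0.17,-0.005,0],[1,0.035,-0.17,0,0],[1,0.035,-0.17,0,0]]]';python3 e.py 6
```

```text
time: 9.43
tcp_pos: [0.535, 0.1702, 0.0919]
orientation: [0.016, 1.0, 0.0, -0.001]
ft_force: [-3.8, 1.8, 0.2]
finger_gap: 0.0
finger_force: 1.9
time: 10.43
tcp_pos: [0.4945, 0.0011, 0.0912]
orientation: [0.016, 1.0, -0.0, -0.001]
ft_force: [0.2, 0.4, 0.0]
finger_gap: 0.0004
finger_force: 0.0
t 10.4333 local [-0.0429 -0.0842] z 0.0912 tx [-1.     0.031  0.002] F [0.2 0.4 0. ]
1 12 [0.008  0.0836]
-1 9 [ 0.0038 -0.0746]
```

```bash
python3 -m handwheel '[[[1,-0.012,0,0,0],[1,-0.018,0,0,0],[1,-0.022,0,0,0],[1,-0.026,0,0,0],[1,-0.03,0,0,0],[1,-0.033,0,0,0],[1,-0.035,0,0,0],[1,-0.037,0,0,0],[1,-0.038,0,0,0]]]';python3 -m handwheel '[[[1,0.035,0,0,0],[1,0.035,0,-0.035,0],[1,0.035,0.04,-0.035,0],[1,0.035,0.08,-0.035,0],[1,0.035,0.12,-0.035,0],[1,0.035,0.15,-0.035,0],[1,0.035,0.17,-0.035,0],[1,0.035,0.17,-0.035,0],[1,0.035,0.17,-0.02,0],[1,0.035,0.17,-0.005,0],[1,0.035,0.17,0,0],[1,0.035,0.17,0,0]]]';python3 e.py 7
```

```text
time: 11.23
tcp_pos: [0.532, -0.0002, 0.092]
orientation: [0.016, 1.0, -0.0, -0.001]
ft_force: [-6.0, -1.7, 3.4]
finger_gap: -0.0005
finger_force: 2.8
time: 12.23
tcp_pos: [0.5024, 0.1704, 0.0909]
orientation: [0.016, 1.0, -0.0, -0.001]
ft_force: [-0.4, -0.1, -0.2]
finger_gap: -0.0001
finger_force: 0.0
t 12.2333 local [-0.0403  0.0851] z 0.0909 tx [-0.999  0.032  0.003] F [-0.4 -0.1 -0.2]
1 0 
-1 12 [ 0.0091 -0.0808]
```

```bash
python3 -m handwheel '[[[1,-0.012,0,0,0],[1,-0.02,0,0,0],[1,-0.026,0,0,0],[1,-0.03,0,0,0],[1,-0.032,0,0,0],[1,-0.034,0,0,0],[1,-0.035,0,0,0],[1,-0.036,0,0,0],[1,-0.037,0,0,0]]]';python3 -m handwheel '[[[1,0.035,0,0,0],[1,0.035,0,-0.04,0],[1,0.035,0,-0.08,0],[1,0.035,0,-0.12,0],[1,0.035,0.02,-0.16,0],[1,0.075,0.02,-0.17,0],[1,0.11,0.04,-0.17,0],[1,0.11,0.08,-0.17,0],[1,0.11,0.12,-0.17,0],[1,0.11,0.16,-0.17,0],[1,0.11,0.2,-0.17,0],[1,0.11,0.2,-0.17,0]]]';python3 e.py 8; python3 -c "
import cv2
f=cv2.imread('pics/t8.png')[150:275,260:420];cv2.imwrite('pics/t8c.png',cv2.resize(f,None,fx=5,fy=4.6,interpolation=2))"
```

```text
time: 13.03
tcp_pos: [0.5374, 0.1698, 0.0917]
orientation: [0.015, 1.0, 0.0, -0.003]
ft_force: [-9.3, 0.3, 6.2]
finger_gap: 0.0003
finger_force: 4.3
time: 14.03
tcp_pos: [0.4374, 0.3792, 0.2623]
orientation: [0.013, 1.0, 0.002, 0.001]
ft_force: [-0.2, 0.6, 0.3]
finger_gap: -0.0001
finger_force: 0.0
t 14.0333 local [-0.1118  0.2919] z 0.2623 tx [-1.     0.026 -0.003] F [-0.2  0.6  0.3]
1 30 [0.01   0.0842]
-1 17 [ 0.0102 -0.0812]
```

View pics/t8c.png

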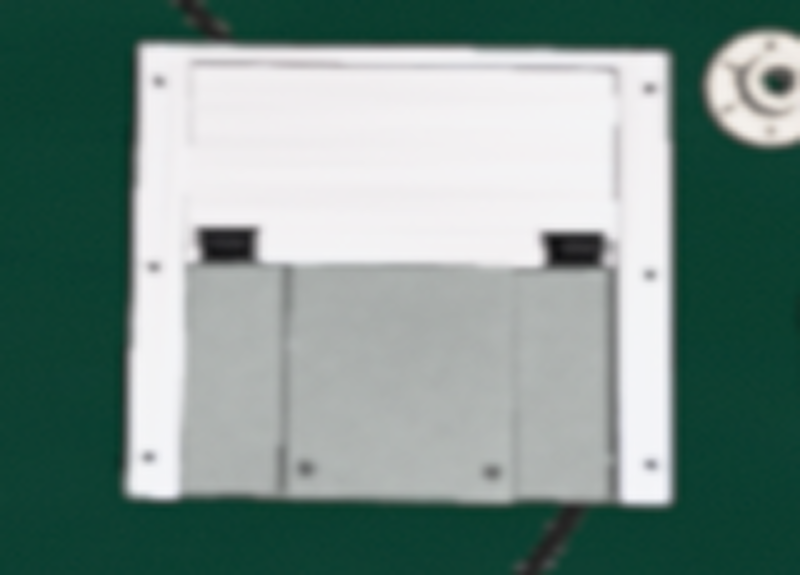

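The cover is closed and square against the far wall. The ears are at (228,245) and (575,249), both about x = +10 mm, and the arm is clear.

```bash
python3 -m handwheel '[[[1,0,0,0,0],[1,0,0,0,0],[1,0,0,0,0]]]'; python3 -c "
from workcell import job
print(job.hand_in())"
```

```text
time: 14.33
tcp_pos: [0.4369, 0.3718, 0.2623]
orientation: [0.017, 1.0, -0.0, -0.0]
ft_force: [0.4, 0.3, 0.4]
finger_gap: 0.0
finger_force: 0.0
the job is handed in; nothing more can be done
None
```

The dust cover is closed: both ears measured about x = +10 mm (home is +12 mm), the cover looks square against the far wall, the arm is clear, and I handed the job in at about 14 s (no verdict was returned).

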